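Set up the folding table caddy and put the shaker in

ROBOT

A 6-joint arm with a two-finger parallel gripper is mounted at the origin on a cart in front of the work surface, level with it; the furniture and walls round the work are solid. World frame = base frame: x ahead of the robot, y to its left, z up, the work surface at z = 0. Lengths are in m, angles in rad, forces in N, time in s.
With the tool pointing down it reaches from about 0.25 to 0.725 m from the base axis. Payload 4 kg.
Tool frame: the origin (TCP) lies on the mounting face of the last link; the fingertips stand 173 mm ahead of it and the grasp point (between the pads) lies 155 mm ahead of it (bot.grip_point_offset is the distance from the TCP to the grasp point, in m); z points along the fingers, y is the line along which they close (so a half turn about z gives the same grasp; the last joint's range is limited). The gripper opens to 85 mm and grips with 20 to 120 N. Pads are 22 mm wide; open, the fingers measure 114 mm over their backs; the gripper's body (76 mm by 85 mm) begins 54 mm behind the grasp point. The pads swing forward as they close: fully open they stand 13 mm farther back than shut.
Start: joints at [1.272, 0.241, 0.005, 1.335, 0, 1.571], TCP at [0.147, 0.478, 0.405] pointing down, gripper open.
Joint ranges: [-2.72, 2.72], [-1.05, 1.87], [-1.09, 1.28], [-1.99, 2.15], [-1.42, 1.44], [-3.14, 3.14]. Speed limits (rad/s): [2.79, 2.79, 3.14, 3.14, 3.14, 3.14].

INTERFACE

Orientations are given as a rotation vector (axis times angle).
In Python, from cell import get_obs, imaging, job, bot gives the robot as it stands. The module is installed in compiled form; this text tells all that it offers.
- The arm moves only by the tool play_rows, never from a script. Its argument "rows" is one flat list of numbers, 7 for each row, row after row: the opening, from 0 (shut) to 1 (fully open), then the shift along the world's x, y, z each as a share of 0.08 m, from -1 to 1, then the turn, a rotation vector about the world's x, y, z each as a share of 45 degrees, from -1 to 1. A call has 1 to 10 rows; each row is the pose to reach, as a shift and turn from the pose commanded when the call began; what a row does not reach only later rows make up. A row lasts 1/10 s, in which the tool goes at most 50 mm and 8.59 degrees, less where a joint would pass 70% of its speed; a pose out of reach is approached as far as the arm can. A call with a number of a shift or a turn outside -1 to 1 is refused whole. A call with a gripper value outside its range is refused whole. The fingers move at their own pace and stop on an object; the grip force is fixed at half the most. Time passes only in rows, so rows that repeat a pose let the fingers close. It gives the time, the measured TCP pose, the force, the opening and the grip force at its end, in the units of the state.
- get_obs(): the state, without advancing time (a new reading comes with each control period).
- imaging.snapshot(name): name is "side" or "top" or "wrist"; returns the picture (420x560x3 uint8, red, green, blue); there is no depth.
- imaging.get_calibration(name): a dict with "fx", "fy", "cx", "cy" (pixels), "R" (3x3) and "t" (3): a world point X has camera coordinates R X + t. Camera axes: x right, y down, z forward; pixel columns grow to the right and rows downward; lengths in m; the calibration is good to about 2 mm. A picture is of the moment at which its call begins: read the wrist's pose just before it. get_calibration takes no time and is no camera call; for the wrist camera it gives the pose at the moment of the call.
- job.hand_in(): hands the job in; it is judged then, once.
The state is a dict: "t": time; "qpos": joint angles; "dq": joint speeds; "joint_torque": joint torques, N m; "tool_pos": TCP position; "tool_rot": TCP orientation; "wrist_force": force on the tool from outside, world axes, zero at the start; "wrist_torque": the same for the moment, N m; "gripper_width": finger opening in m; "grip_force": force on a finger pad.
Only numpy, scipy, OpenCV 4.12 (cv2) and the standard library are available. Lean on these libraries where they do the work, as an engineer would, in place of code of your own. Each camera call takes 0.05 s, during which the arm holds its last target. There are 200 camera calls.

TASK

Set up the fold-flat wooden caddy: raise its front, left and right walls fully upright to make a box with the fixed back wall. Then set the salt shaker down gently, standing upright in the middle of the box, and leave the other things on the worktop where they are.

Things in the scene. Friction and masses are not known exactly. Their poses are not given: they have to be found in the camera images.
- caddy: fold-flat caddy of light wood, fixed to the worktop. Origin: centre of its underside, at worktop level; x from its front to its back, y to its left, z up. Floor board 110 (x) by 150 (y) mm, top 20 mm up. Back wall (+x) fixed upright, 8 mm thick, top 75 mm up. The front (-x, 166 mm long), left (+y) and right (-y, both 110 long) walls are hinged to the floor's edges and lie about flat, outwards
- caddy_floor (a point): centre of the caddy's floor, on its top face, 20 mm above the worktop; axes as the caddy's. Each hinged wall is 8 mm thick and 55 mm high with a 40 mm tab in the middle of its free edge; upright it stands just outside the floor board, wall top 75 mm and tab top 115 mm above the worktop
- wall_front (a joint): hinge of the front wall, rad: 0 = lying flat, pointing along caddy -x from the box; 1.571 = upright, its hard stop. Starts anywhere in 0 to 0.35. The hinge is stiff (0.06 N m), so the wall stays wherever it is left; about 1.3 N at the tab moves it.
- wall_left (a joint): hinge of the left wall, rad: 0 = lying flat, pointing along caddy +y from the box; 1.571 = upright, its hard stop. Starts anywhere in 0 to 0.35. The hinge is stiff (0.06 N m), so the wall stays wherever it is left; about 1.3 N at the tab moves it.
- wall_right (a joint): hinge of the right wall, rad: 0 = lying flat, pointing along caddy -y from the box; 1.571 = upright, its hard stop. Starts anywhere in 0 to 0.35. The hinge is stiff (0.06 N m), so the wall stays wherever it is left; about 1.3 N at the tab moves it.
- tab_front (a point): centre of the front wall's lifting tab (8 mm thick, 40 wide along the hinge, 40 long, in the wall's plane). Hinge line at caddy x = -55, z = 20 mm; this point is 75 mm from it along the wall and 4 mm to the wall's outer (under) side: 16 mm above the worktop when flat. Pinched by its side edges the tab can turn between the fingers, the tool staying vertical. Wall's free edge: 20 mm from here
- tab_left (a point): centre of the left wall's lifting tab (8 mm thick, 40 wide along the hinge, 40 long, in the wall's plane). Hinge line at caddy y = 75, z = 20 mm; this point is 75 mm from it along the wall and 4 mm to the wall's outer (under) side: 16 mm above the worktop when flat. Pinched by its side edges the tab can turn between the fingers, the tool staying vertical. Wall's free edge: 20 mm from here
- tab_right (a point): centre of the right wall's lifting tab (8 mm thick, 40 wide along the hinge, 40 long, in the wall's plane). Hinge line at caddy y = -75, z = 20 mm; this point is 75 mm from it along the wall and 4 mm to the wall's outer (under) side: 16 mm above the worktop when flat. Pinched by its side edges the tab can turn between the fingers, the tool staying vertical. Wall's free edge: 20 mm from here
- shaker: small salt shaker: clear glass body with a domed light-grey perforated top, 44 mm diameter, 90 mm tall, about 0.1 kg; origin at the centre of its underside, z up. It stands loose in front of the caddy, in the corner between the front wall and the left or the right wall
- spice_jar: glass spice jar with a black cap, 41 mm diameter, 105 mm tall, origin at the centre of its underside; loose bystander in the other front corner
- cup: small low green cup with a handle, 65x94x52 mm, origin at the centre of its underside; loose bystander behind the caddy to the right
- jam_jar: glass jar with a yellow lid, 65 mm diameter, 95 mm tall, origin at the centre of its underside; loose bystander behind the caddy to the left
Mind the look-alikes: they are no part of the job. What is shaped like the shaker but blue, pink or red is not meant.

How it is judged:
By the outcome, as a careful person would: the job done as asked, in the order asked, and still so for the second after the job is handed in, with the robot touching nothing.
It also fails if it takes over 70 s, if anything falls off the work surface, if the arm or the gripper's body presses on something with over 40 N, if the wrist force passes 120 N, or if a joint passes its speed limit or range.

## Working session

There is one attempt and no reset: what is moved stays moved. The work goes in short steps, Python scripts to look and compute and a tool call to move; the robot and the scene stay as the last step left them, time stands still between calls to the robot, and variables do not carry over. Pictures are saved under pics/ and viewed, at most 10 in all, crops included, and the job is handed in when it is done.

Besides the shell and the picture viewer there is one more tool, called after ">>>" by a JSON object that holds its "fn" and its "kwargs". play_rows: Moves the arm, as the interface text tells. Its arguments: {"type":"object","properties":{"rows":{"type":"array"}},"required":["rows"]}

```bash
mkdir -p pics; python3 - <<'E'
from cell import get_obs, imaging, job, bot
import cv2,numpy as np
for n in ["side","top"]:
    im=imaging.snapshot(n); cv2.imwrite(f"pics/{n}0.png",im[:,:,::-1])
    c=imaging.get_calibration(n); print(n,c["fx"],c["cx"],c["cy"],np.round(c["R"],3).tolist(),np.round(c["t"],3), np.round(-c["R"].T@c["t"],3))
o=get_obs(); print(o)
E
```

```text
side 469.6250699594189 281.8128025805733 211.4611126241423 [[0.866, -0.5, -0.017], [-0.264, -0.428, -0.864], [0.425, 0.753, -0.502]] [-0.456  0.21   0.798] [ 0.112 -0.739  0.575]
top 382.47884216115807 280.11229958306615 210.20906833947868 [[-0.026, -1.0, 0.004], [-0.993, 0.026, -0.115], [0.115, -0.007, -0.993]] [0.053 0.581 0.848] [0.481 0.044 0.909]
{'t': 0.1, 'qpos': array([ 1.27199724e+00,  2.41376172e-01,  3.88202858e-03,  1.33520189e+00,
       -1.08656463e-05,  1.57083643e+00]), 'dq': array([ 0.00052287, -0.00189101,  0.00450113,  0.00074975,  0.00084747,
       -0.00108872]), 'joint_torque': array([-1.44953528e-04, -3.73137760e+01,  2.53010434e+01,  1.08148536e-02,
        1.03764302e-05,  1.20575319e-05]), 'tool_pos': array([0.14712112, 0.47762875, 0.40389123]), 'tool_rot': array([-4.67630034e-01, -3.10631760e+00,  2.95310815e-03]), 'wrist_force': array([-0.79075032, -0.21919051,  0.98081165]), 'wrist_torque': array([-0.02771079,  0.02372279,  0.0373269 ]), 'grip_force': 0.0, 'gripper_width': 0.08537615291417791}
```

View pics/top0.png

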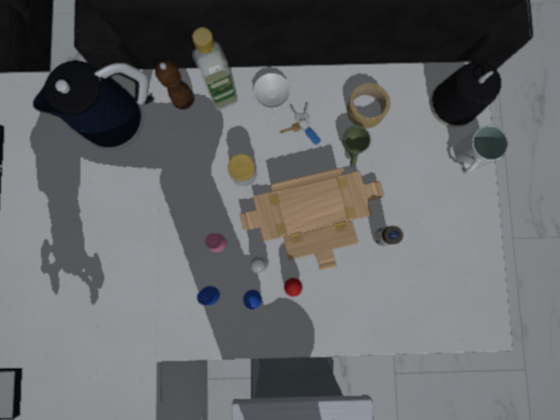

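View pics/side0.png

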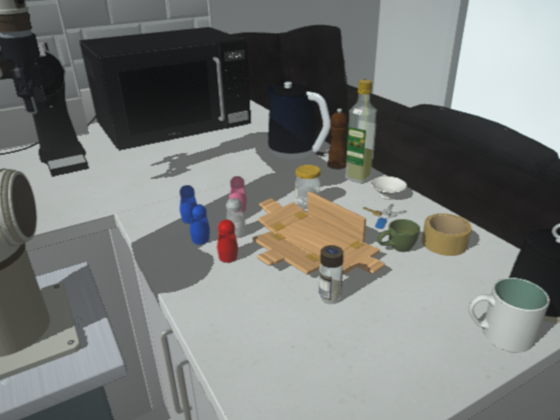

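The top picture shows the caddy at about (312,207). Its tabs are at (248,220) left, (375,188) right and (326,260) front.

Shaker candidates (top / side pixel):
- grey-topped: (259,265) / (235,213)
- pink: (216,242) / (237,193)
- red: (293,287) / (227,240)
- blue: (208,296) and (253,299) / (188,203) and (199,224)

By the description I choose the grey-topped one. I'll check it in a close crop.

```bash
cat > h.py <<'E'
from cell import get_obs, imaging, job, bot
import cv2,numpy as np
def ray(c,u,v):
    d=c["R"].T@np.array([(u-c["cx"])/c["fx"],(v-c["cy"])/c["fy"],1.]); return -c["R"].T@c["t"],d
def plane(c,u,v,z):
    o,d=ray(c,u,v); return o+d*(z-o[2])/d[2]
def tri(*obs):
    A=np.zeros((3,3));b=np.zeros(3);R=[]
    for c,u,v in obs:
        o,d=ray(c,u,v); d=d/np.linalg.norm(d); P=np.eye(3)-np.outer(d,d); A+=P;b+=P@o;R.append((o,P))
    X=np.linalg.solve(A,b); return X,[float(np.linalg.norm(P@(X-o))) for o,P in R]
def proj(c,X):
    p=c["R"]@np.asarray(X,float)+c["t"]; return c["fx"]*p[0]/p[2]+c["cx"],c["fy"]*p[1]/p[2]+c["cy"]
E
python3 - <<'E'
from h import *
im=cv2.imread("pics/top0.png"); s=cv2.imread("pics/side0.png")
a=cv2.resize(im[160:310,195:405],None,fx=3.8,fy=3.8,interpolation=cv2.INTER_CUBIC); cv2.imwrite("pics/topc.png",a)
b=cv2.resize(s[165:310,170:395],None,fx=3.5,fy=3.5,interpolation=cv2.INTER_CUBIC); cv2.imwrite("pics/sidec.png",b)
E
```

```text
(no output)
```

View pics/topc.png

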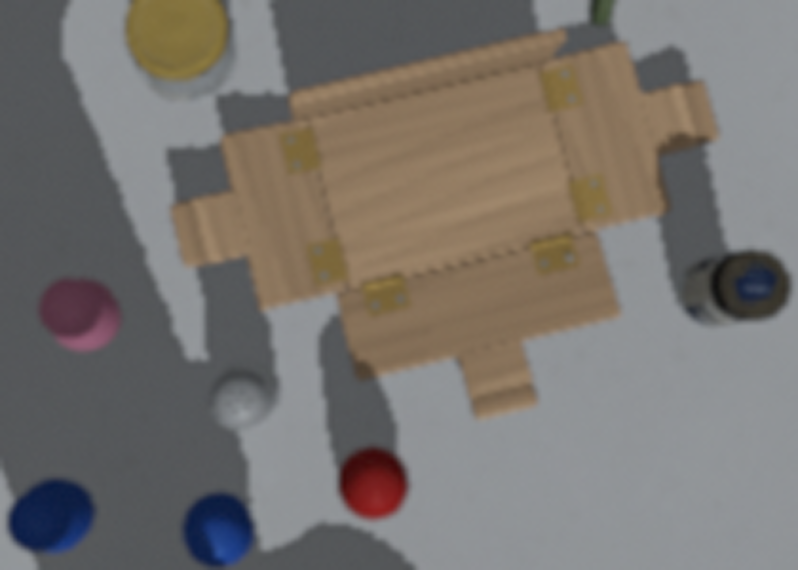

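View pics/sidec.png

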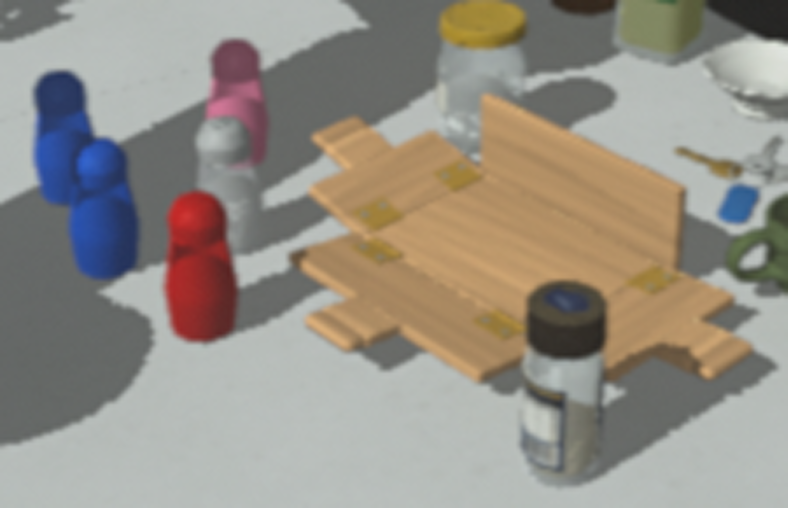

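The crops confirm the choice: a clear body with a grey dome at crop (240,400), full-frame top (258,265). Red, pink and two blue ones stand around it. All three walls are near flat. Now I'll triangulate.

```bash
python3 - <<'E'
from h import *
np.set_printoptions(precision=4,suppress=True)
T=imaging.get_calibration("top");S=imaging.get_calibration("side")
t=lambda x,y:(T,x/3.8+195,y/3.8+160); s=lambda x,y:(S,x/3.5+170,y/3.5+165)
for n,a,b in [("frontL",(476,417),(307,322)),("frontR",(536,402),(352,347)),("leftF",(186,264),(312,137)),("leftB",(174,206),(360,118)),("rightF",(718,135),(708,376)),("rightB",(703,82),(750,346)),
 ("backTopL",(293,97),(483,95)),("backTopR",(565,32),(684,185)),("frontwallL",(357,376),(294,258)),("shaker",(240,398),(222,122)),("red",(373,482),(196,197)),("jam",(178,28),(483,18)),("spice",(755,285),(567,295)),("blue2",(220,525),(100,145)),("pink",(75,308),(235,45))]:
    X,r=tri(t(*a),s(*b)); print(n,X,np.round(r,4))
for n,p in [("FL",(345,292)),("FR",(585,232)),("BL",(318,118)),("BR",(550,68))]: print(n,plane(*t(*p),.02))
E
```

```text
frontL [ 0.4437 -0.05    0.0277] [0.0004 0.0004]
frontR [ 0.4523 -0.0864  0.0298] [0.0003 0.0003]
leftF [0.5384 0.1218 0.0385] [0.0014 0.0014]
leftB [0.5755 0.1274 0.0395] [0.001 0.001]
rightF [ 0.6097 -0.2048  0.0252] [0.002 0.002]
rightB [ 0.6436 -0.1975  0.0273] [0.0008 0.0008]
backTopL [0.6313 0.0551 0.0745] [0.0018 0.0018]
backTopR [ 0.6665 -0.1052  0.0767] [0.0005 0.0005]
frontwallL [0.4704 0.0202 0.0224] [0.0002 0.0002]
shaker [0.4598 0.0881 0.0884] [0.0008 0.0008]
red [0.4107 0.0155 0.0875] [0.0018 0.0018]
jam [0.6705 0.1189 0.0943] [0.0005 0.0005]
spice [ 0.5152 -0.1981  0.1082] [0. 0.]
blue2 [0.3878 0.1017 0.0869] [0.0036 0.0036]
pink [0.5122 0.1798 0.0895] [0.001 0.001]
FL [0.5212 0.0261 0.02  ]
FR [ 0.5541 -0.1223  0.02  ]
BL [0.6292 0.0398 0.02  ]
BR [ 0.657  -0.1053  0.02  ]
```

>>> {"fn": "play_rows", "kwargs": {"rows": [0.75,0.4,-0.37,0,0,0,-0.14,0.75,0.8,-0.74,0,0,0,-0.27,0.75,1,-0.92,-0.1,0,0,-0.27]}}

```text
t: 0.4
tool_pos: [0.2285, 0.4027, 0.397]
tool_rot: [0.798, 3.037, 0.0]
wrist_force: [1.0, -0.7, -0.2]
gripper_width: 0.0639
grip_force: 0.0
```

>>> {"fn": "play_rows", "kwargs": {"rows": [0.75,0.4,-0.37,0,0,0,-0.14,0.75,0.8,-0.74,0,0,0,-0.27,0.75,1,-0.92,-0.1,0,0,-0.27]}}

```text
t: 0.7
tool_pos: [0.3089, 0.3288, 0.3891]
tool_rot: [1.117, 2.935, 0.001]
wrist_force: [-0.5, 0.8, -0.3]
gripper_width: 0.0643
grip_force: 0.0
```

>>> {"fn": "play_rows", "kwargs": {"rows": [0.75,0.4,-0.37,0,0,0,-0.14,0.75,0.8,-0.74,0,0,0,-0.27,0.75,1,-0.92,-0.1,0,0,-0.27]}}

```text
t: 1.0
tool_pos: [0.3891, 0.2551, 0.3811]
tool_rot: [1.421, 2.8, 0.002]
wrist_force: [0.4, 0.9, -0.2]
gripper_width: 0.0638
grip_force: 0.0
```

>>> {"fn": "play_rows", "kwargs": {"rows": [0.75,0.4,-0.37,0,0,0,-0.14,0.75,0.8,-0.74,0,0,0,-0.27,0.75,1,-0.92,-0.1,0,0,-0.27,0.75,1,-0.92,-0.1,0,0,-0.27,0.75,1,-0.92,-0.1,0,0,-0.27]}}

```text
t: 1.5
tool_pos: [0.467, 0.1831, 0.372]
tool_rot: [-1.705, -2.637, 0.002]
wrist_force: [-0.1, -0.4, -0.1]
gripper_width: 0.0642
grip_force: 0.0
```

```bash
python3 - <<'E'
from h import *
np.set_printoptions(precision=4,suppress=True)
from scipy.spatial.transform import Rotation as Ro
o=get_obs(); c=imaging.get_calibration("wrist"); im=imaging.snapshot("wrist"); cv2.imwrite("pics/w1.png",im[:,:,::-1])
np.savez("w1.npz",**{k:c[k] for k in c})
R=Ro.from_rotvec(o["tool_rot"]).as_matrix()
print(o["t"],o["tool_pos"],R, c["fx"]); cc=-c["R"].T@c["t"]; print(cc, R.T@(cc-o["tool_pos"]), c["R"]@R)
E
```

```text
1.5 [0.467  0.1831 0.372 ] [[-0.4102  0.912  -0.0022]
 [ 0.912   0.4102 -0.0003]
 [ 0.0006 -0.0021 -1.    ]] 309.0915226323209
[0.4357 0.2534 0.3424] [0.0769 0.0004 0.0296] [[ 0.0001  1.      0.    ]
 [-0.9539  0.0001 -0.3002]
 [-0.3002 -0.      0.9539]]
```

View pics/w1.png

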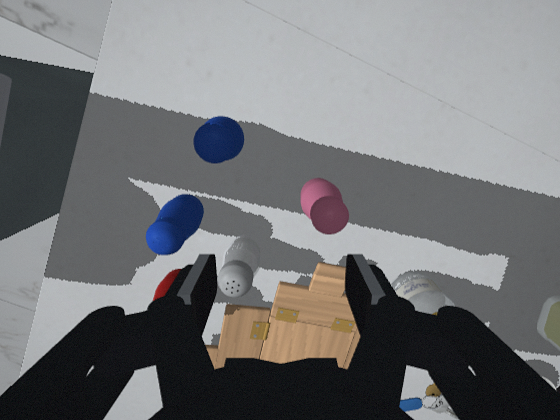

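The wrist camera sits 77 mm out on tool +x. The picture shows the left tab at (330,275) and the grey shaker at (238,270). I'll move over the caddy for a precise view of it.

>>> {"fn": "play_rows", "kwargs": {"rows": [0.75,0.25,-0.5,0.1,0,0,-0.09,0.75,0.5,-1,0.2,0,0,-0.09]}}

```text
t: 1.75
tool_pos: [0.5064, 0.1049, 0.3891]
tool_rot: [-1.79, -2.581, 0.0]
wrist_force: [0.9, -0.1, 0.4]
gripper_width: 0.064
grip_force: 0.0
```

>>> {"fn": "play_rows", "kwargs": {"rows": [0.75,0.25,-0.5,0.1,0,0,-0.09,0.75,0.5,-1,0.2,0,0,-0.09]}}

```text
t: 1.95
tool_pos: [0.5471, 0.0237, 0.4056]
tool_rot: [1.884, 2.514, 0.001]
wrist_force: [0.6, -0.0, 0.0]
gripper_width: 0.0643
grip_force: 0.0
```

>>> {"fn": "play_rows", "kwargs": {"rows": [0.75,0.25,-0.5,0.1,0,0,-0.09,0.75,0.5,-1,0.2,0,0,-0.09,0.75,0.5,-1,0.2,0,0,-0.09,0.75,0.5,-1,0.2,0,0,-0.09]}}

```text
t: 2.35
tool_pos: [0.5871, -0.0561, 0.4207]
tool_rot: [-1.974, -2.443, -0.0]
wrist_force: [-0.6, -0.4, -0.8]
gripper_width: 0.0641
grip_force: 0.0
```

```bash
python3 - <<'E'
from h import *
np.set_printoptions(precision=4,suppress=True)
o=get_obs(); c=imaging.get_calibration("wrist"); im=imaging.snapshot("wrist"); cv2.imwrite("pics/w2.png",cv2.resize(im[:,:,::-1],(800,600),interpolation=cv2.INTER_CUBIC))
np.savez("w2.npz",**{k:c[k] for k in c})
print(o["t"],o["tool_pos"],o["tool_rot"])
C=np.array([.5914,-.0375]);w=.217;ex=np.array([np.cos(w),np.sin(w)]);ey=np.array([-ex[1],ex[0]])
for n,x,y,z in [("FL",-55,75,20),("FR",-55,-75,20),("BL",55,75,20),("BR",55,-75,20),("BTL",63,83,75),("BTR",63,-83,75),("BTLi",55,83,75)]:
    p=C+x/1e3*ex+y/1e3*ey; print(n,np.array(proj(c,[*p,z/1e3]))*800/560)
E
```

```text
2.35 [ 0.5871 -0.0561  0.4207] [-1.974  -2.4431 -0.0005]
FL [340.8597 134.5002]
FR [348.578  312.7126]
BL [479.8329 133.7221]
BR [471.7204 312.1178]
BTL [506.4482 117.2376]
BTR [492.3195 345.7716]
BTLi [494.4496 117.3056]
```

View pics/w2.png

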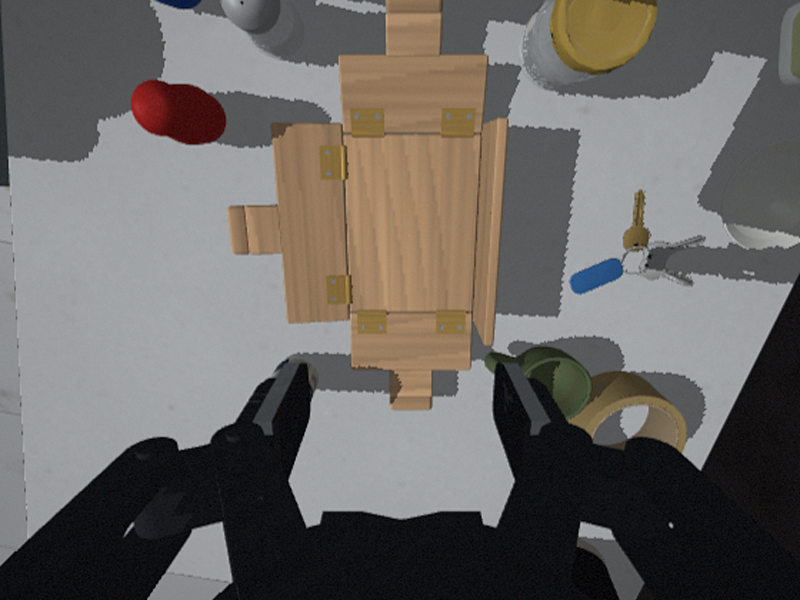

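The wrist view shows the floor corners within about 2 px (under 2 mm) of my predicted caddy pose: (342,132), (350,312), (481,132), (472,312). The front tab end is at (231,230) and the right tab end at (411,409). Next come the wall angles and the lift path.

```bash
cat >> h.py <<'E'
C=np.array([.592,-.0370]);w=.217;ex=np.array([np.cos(w),np.sin(w)]);ey=np.array([-ex[1],ex[0]])
def arc(side,th,r=.079):
    # grip point on the tab at wall angle th -> TCP xyz
    h,n={"front":(.055,-ex),"left":(.075,ey),"right":(.075,-ey)}[side]
    q=h+r*np.cos(th)+.004*np.sin(th); z=.020+r*np.sin(th)-.004*np.cos(th)
    return np.array([*(C+q*n),z+.155])
E
python3 - <<'E'
from h import *
np.set_printoptions(precision=4,suppress=True)
T=imaging.get_calibration("top");S=imaging.get_calibration("side");W=dict(np.load("w2.npz"))
t=lambda x,y:(T,x/3.8+195,y/3.8+160); s=lambda x,y:(S,x/3.5+170,y/3.5+165); v=lambda x,y:(W,x*.7,y*.7)
for n,a,b,d in [("frontL",(476,417),(307,322),(229,206)),("frontR",(536,402),(352,347),(234,254)),("rightF",(718,135),(708,376),(390,409)),("rightB",(703,82),(750,346),(432,409)),("BTL",(293,97),(483,95),(507,119)),("BTR",(565,32),(684,185),(493,346))]:
    for X,r in (tri(t(*a),s(*b),v(*d)),tri(s(*b),v(*d))): print(n,X,np.round(r,4),"caddy",(X[:2]-C)@ex,(X[:2]-C)@ey)
for u,z in [((350,222),.02),((476,222),.02)]: X=plane(*v(*u),z); print((X[:2]-C)@ex,(X[:2]-C)@ey)
print([arc("right",x) for x in (.07,.2)], get_obs()["tool_pos"])
E
```

```text
frontL [ 0.4435 -0.0497  0.0277] [0.0007 0.0001 0.0007] caddy -0.1477741438651838 0.019533130730521087
frontL [ 0.4432 -0.0495  0.0275] [0.0003 0.0003] caddy -0.14795114826411154 0.0198665509254648
frontR [ 0.452  -0.0869  0.0303] [0.0007 0.0003 0.0006] caddy -0.14741001344716162 -0.018587015118784442
frontR [ 0.452  -0.0874  0.0306] [0.0001 0.0001] caddy -0.1476080067624304 -0.019098288784812054
rightF [ 0.6092 -0.2056  0.0265] [0.002  0.0024 0.0012] caddy -0.019499631668184827 -0.16837676822785483
rightF [ 0.6079 -0.2059  0.0267] [0.0015 0.0015] caddy -0.020802737473717674 -0.16839036474155367
rightB [ 0.6452 -0.1975  0.0272] [0.001  0.0021 0.0027] caddy 0.01739008946539646 -0.1681490321250172
rightB [ 0.6458 -0.197   0.0269] [0.0023 0.0023] caddy 0.018148677720514577 -0.16779352725451158
BTL [0.6331 0.0559 0.074 ] [0.0016 0.0029 0.0028] caddy 0.06015745110833815 0.08185507459976521
BTL [0.6339 0.0576 0.0727] [0.0026 0.0026] caddy 0.06128795316045343 0.0833991840907581
BTR [ 0.6682 -0.1046  0.0763] [0.0016 0.0015 0.0026] caddy 0.059897222734019866 -0.08244114033050311
BTR [ 0.6694 -0.1037  0.0758] [0.0018 0.0018] caddy 0.06117077526477279 -0.08181572305296461
-0.051205957889360644 0.005491681876114002
0.05445859754328719 0.004941302278057629
[array([ 0.6252, -0.1875,  0.1765]), array([ 0.625 , -0.1866,  0.1868])] [ 0.5868 -0.0553  0.4206]
```

>>> {"fn": "play_rows", "kwargs": {"rows": [0.75,0.24,-0.5,-0.4,0,0,0,0.75,0.48,-1,-0.8,0,0,0,0.75,0.48,-1,-1,0,0,0]}}

```text
t: 2.7
tool_pos: [0.6259, -0.137, 0.3386]
tool_rot: [-1.974, -2.444, 0.002]
wrist_force: [0.1, 0.8, -0.2]
gripper_width: 0.0643
grip_force: 0.0
```

>>> {"fn": "play_rows", "kwargs": {"rows": [0.75,0,-0.4,-0.4,0,0,0,0.75,0,-0.64,-0.8,0,0,0,0.75,0,-0.64,-1,0,0,0]}}

```text
t: 3.0
tool_pos: [0.6241, -0.1873, 0.2572]
tool_rot: [-1.971, -2.44, 0.004]
wrist_force: [-0.0, 0.3, -0.2]
gripper_width: 0.0638
grip_force: 0.0
```

>>> {"fn": "play_rows", "kwargs": {"rows": [0.75,0,0,-0.4,0,0,0,0.75,0,0,-0.7,0,0,0,0.75,0,0,-1,0,0,0,0.75,0,0,-1,0,0,0,0.75,0,0,-1,0,0,0,0.75,0,0,-1,0,0,0]}}

```text
t: 3.6
tool_pos: [0.6264, -0.1868, 0.1827]
tool_rot: [1.971, 2.443, 0.002]
wrist_force: [0.2, 0.2, 0.3]
gripper_width: 0.0641
grip_force: 0.0
```

```bash
python3 - <<'E'
from h import *
np.set_printoptions(precision=4,suppress=True)
o=get_obs(); im=imaging.snapshot("wrist"); cv2.imwrite("pics/w3.png",im[:,:,::-1])
p=o["tool_pos"];print(o["t"],p,o["wrist_force"],arc("right",.075)-p)
for d in [.075,.3,.55,.8,1.05,1.3,1.45,1.571]: print(d,(arc("right",d)-arc("right",.075))/.08)
E
```

```text
3.6 [ 0.6264 -0.1868  0.1827] [0.2398 0.1916 0.3146] [-0.0013 -0.0006 -0.0058]
0.075 [0. 0. 0.]
0.3 [-0.0065  0.0296  0.2199]
0.55 [-0.0259  0.1176  0.4494]
0.8 [-0.057   0.2584  0.6494]
1.05 [-0.0977  0.4431  0.8076]
1.3 [-0.1456  0.6603  0.914 ]
1.45 [-0.1765  0.8006  0.9501]
1.571 [-0.2021  0.9167  0.9634]
```

View pics/w3.png

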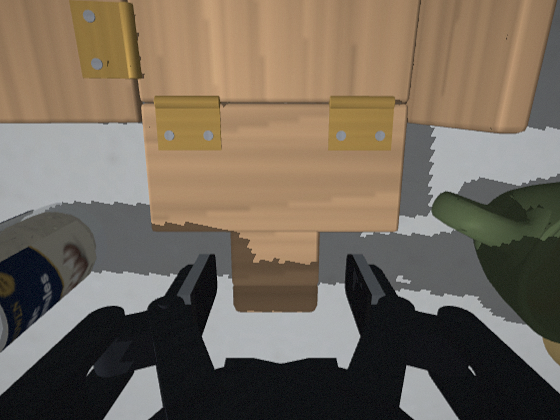

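The tab lies centred between the fingers, from (233,232) to (317,310). I'll lower 5 mm, pinch and lift along the arc.

>>> {"fn": "play_rows", "kwargs": {"rows": [0.75,-0.015,0,-0.07,0,0,0,0,-0.015,0,-0.07,0,0,0,0,-0.015,0,-0.07,0,0,0,0,-0.015,0,-0.07,0,0,0,0,-0.015,0,-0.07,0,0,0]}}

```text
t: 4.15
tool_pos: [0.6244, -0.1878, 0.1753]
tool_rot: [1.974, 2.444, 0.0]
wrist_force: [-0.8, 0.3, 1.3]
gripper_width: 0.0391
grip_force: 60.1
```

>>> {"fn": "play_rows", "kwargs": {"rows": [0,-0.003,0.013,0.11,0,0,0,0,-0.007,0.03,0.22,0,0,0,0,-0.015,0.07,0.335,0,0,0,0,-0.026,0.118,0.45,0,0,0]}}

```text
t: 4.55
tool_pos: [0.6221, -0.1776, 0.211]
tool_rot: [-1.973, -2.443, -0.0]
wrist_force: [3.9, 3.6, -11.6]
gripper_width: 0.0391
grip_force: 63.1
```

>>> {"fn": "play_rows", "kwargs": {"rows": [0,-0.014,0.065,0.105,0,0,0,0,-0.031,0.141,0.2,0,0,0,0,-0.05,0.23,0.285,0,0,0,0,-0.072,0.325,0.358,0,0,0,0,-0.095,0.43,0.418,0,0,0,0,-0.12,0.543,0.465,0,0,0,0,-0.151,0.683,0.501,0,0,0,0,-0.176,0.8,0.514,0,0,0,0,-0.188,0.85,0.514,0,0,0,0,-0.188,0.85,0.514,0,0,0]}}

```text
t: 5.55
tool_pos: [0.6076, -0.1114, 0.2535]
tool_rot: [1.972, 2.439, -0.005]
wrist_force: [5.1, -3.7, -9.5]
gripper_width: 0.0389
grip_force: 68.0
```

```bash
python3 - <<'E'
from h import *
np.set_printoptions(precision=4,suppress=True)
o=get_obs(); p=o["tool_pos"];print(o["t"],p,o["wrist_force"],arc("right",1.571)-p, (p[:2]-C)@ey,(p[:2]-C)@ex)
im=imaging.snapshot("side"); cv2.imwrite("pics/s2.png",cv2.resize(im[120:320,150:430,::-1],None,fx=2.8,fy=2.8,interpolation=cv2.INTER_CUBIC))
E
```

```text
5.55 [ 0.6076 -0.1114  0.2535] [ 5.1353 -3.6864 -9.4981] [ 0.0014 -0.0028  0.0005] -0.07597297030591021 -0.0007474674153533753
```

View pics/s2.png

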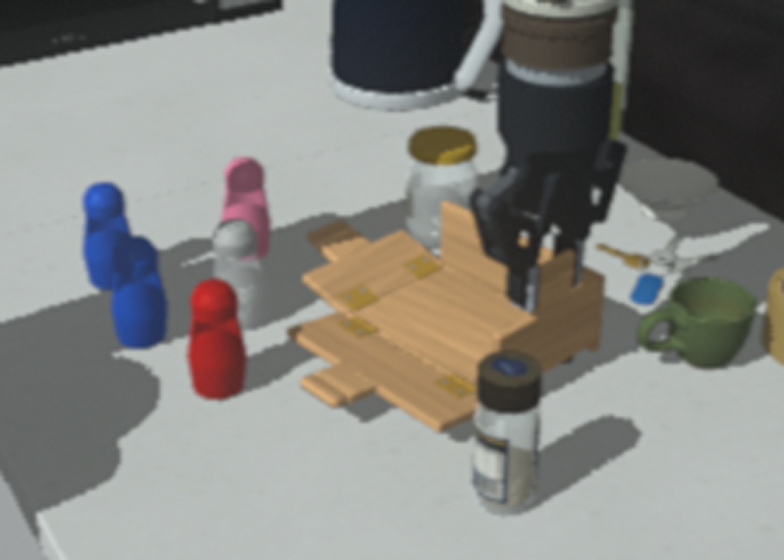

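The right wall stands about upright in the fingers. I'll press it a little more, then release and rise.

>>> {"fn": "play_rows", "kwargs": {"rows": [0,-0.013,0.06,0,0,0,0,0,-0.013,0.06,0,0,0,0]}}

```text
t: 5.8
tool_pos: [0.6067, -0.1071, 0.2537]
tool_rot: [1.972, 2.438, -0.005]
wrist_force: [4.3, -6.4, -8.9]
gripper_width: 0.0389
grip_force: 68.1
```

>>> {"fn": "play_rows", "kwargs": {"rows": [0.75,0,-0.03,0,0,0,0,0.75,0,-0.03,0,0,0,0,0.75,0,-0.03,0,0,0,0,0.75,0,-0.03,0.3,0,0,0,0.75,0,-0.03,0.9,0,0,0]}}

```text
t: 6.3
tool_pos: [0.6044, -0.1074, 0.3213]
tool_rot: [-1.969, -2.437, 0.007]
wrist_force: [0.6, 0.7, -0.7]
gripper_width: 0.0641
grip_force: 0.0
```

```bash
python3 - <<'E'
from h import *
np.set_printoptions(precision=4,suppress=True)
print(get_obs()["tool_pos"],arc("left",.2),arc("front",.09))
im=imaging.snapshot("top");np.save("t3.npy",im)
s=imaging.snapshot("side");np.save("s3.npy",s)
a=cv2.resize(im[150:280,230:400,::-1],None,fx=4,fy=4,interpolation=cv2.INTER_CUBIC)[:520,:400]
a=cv2.resize(im[170:250,330:400,::-1],(400,457),interpolation=cv2.INTER_CUBIC);b=cv2.resize(s[180:260,310:380,::-1],(400,457),interpolation=cv2.INTER_CUBIC)
cv2.imwrite("pics/chk.png",np.hstack([a,b]))
T=imaging.get_calibration("top");S=imaging.get_calibration("side")
for y in(-.075,-.083):
  for x in(-.02,.02):
    P=[*(C+x*ex+y*ey),.115]; u=np.array(proj(T,P));v=np.array(proj(S,P));print(x,y,(u-[330,170])*400/70,(v-[310,180])*400/70+[400,0])
E
```

```text
[ 0.6044 -0.1074  0.3213] [0.559  0.1126 0.1868] [ 0.4611 -0.0659  0.1781]
-0.02 -0.075 [130.0972 176.2251] [561.1878 193.0784]
0.02 -0.075 [101.6908  71.9827] [638.6025 152.2199]
-0.02 -0.083 [151.1217 171.0323] [579.1396 201.768 ]
0.02 -0.083 [122.6089  66.8507] [656.5378 160.4637]
```

View pics/chk.png

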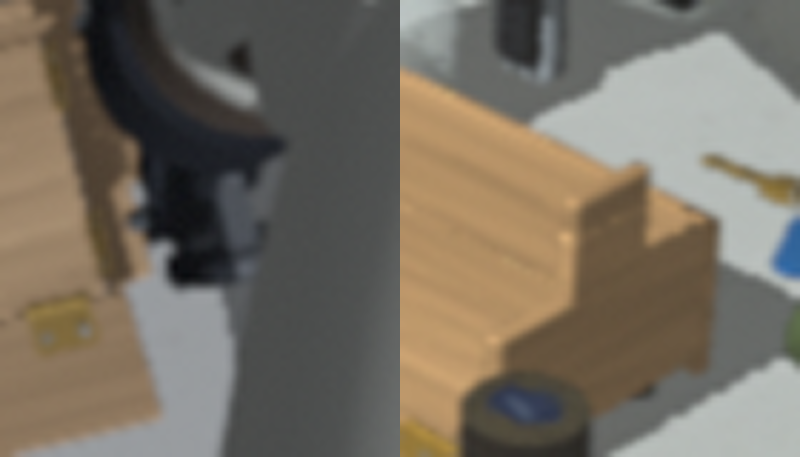

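The right wall's tab is within about 1.5 px of its upright prediction. Now the left wall.

>>> {"fn": "play_rows", "kwargs": {"rows": [0.75,-0.1,0.5,0,0,0,0,0.75,-0.19,0.92,0,0,0,0]}}

```text
t: 6.6
tool_pos: [0.5907, -0.0339, 0.3254]
tool_rot: [1.976, 2.441, 0.003]
wrist_force: [-0.3, 0.4, -0.5]
gripper_width: 0.0642
grip_force: 0.0
```

>>> {"fn": "play_rows", "kwargs": {"rows": [0.75,-0.1,0.5,0,0,0,0,0.75,-0.19,0.92,0,0,0,0]}}

```text
t: 6.8
tool_pos: [0.5751, 0.041, 0.325]
tool_rot: [1.974, 2.444, 0.002]
wrist_force: [0.6, 1.3, 0.2]
gripper_width: 0.064
grip_force: 0.0
```

>>> {"fn": "play_rows", "kwargs": {"rows": [0.75,-0.1,0.5,0,0,0,0,0.75,-0.19,0.92,0,0,0,0,0.75,-0.19,0.92,-0.4,0,0,0,0.75,-0.19,0.92,-0.8,0,0,0,0.75,-0.19,0.92,-0.8,0,0,0,0.75,-0.19,0.92,-0.8,0,0,0]}}

```text
t: 7.4
tool_pos: [0.5604, 0.1129, 0.2606]
tool_rot: [-1.974, -2.443, 0.001]
wrist_force: [0.6, 0.0, -0.0]
gripper_width: 0.0643
grip_force: 0.0
```

```bash
python3 - <<'E'
from h import *
np.set_printoptions(precision=4,suppress=True)
c=imaging.get_calibration("wrist"); o=get_obs(); p=o["tool_pos"]; im=imaging.snapshot("wrist")
print(o["t"],p,o["tool_rot"],(arc("left",.2)-p)/.08)
hsv=cv2.cvtColor(im,cv2.COLOR_RGB2HSV); m=cv2.inRange(hsv,(5,50,50),(22,190,255))
# wood row/col extents near tab
def q(th,x,r): return [*(C+x*ex+(.075+r*np.cos(th))*ey),.02+r*np.sin(th)]
for th in(.1,.2,.3): print(th,[np.round(proj(c,q(th,x,r))).tolist() for x,r in((-.02,.095),(.02,.095),(-.02,.055),(-.055,.055),(.055,.055))])
for r in range(60,300,12):
    cs=np.where(m[r])[0]; print(r,(cs.min(),cs.max(),len(cs)) if len(cs) else None)
E
```

```text
7.4 [0.5604 0.1129 0.2606] [-1.9738 -2.4432  0.0013] [-0.0175 -0.0036 -0.9228]
0.1 [[249.0, 201.0], [308.0, 201.0], [251.0, 252.0], [204.0, 252.0], [354.0, 251.0]]
0.2 [[248.0, 208.0], [309.0, 207.0], [251.0, 256.0], [202.0, 256.0], [356.0, 256.0]]
0.3 [[246.0, 216.0], [310.0, 215.0], [250.0, 262.0], [200.0, 262.0], [357.0, 261.0]]
60 None
72 None
84 None
96 None
108 None
120 None
132 None
144 None
156 None
168 None
180 None
192 None
204 None
216 (np.int64(250), np.int64(310), 61)
228 (np.int64(251), np.int64(309), 59)
240 (np.int64(251), np.int64(515), 82)
252 (np.int64(252), np.int64(537), 127)
264 (np.int64(216), np.int64(547), 222)
276 (np.int64(217), np.int64(557), 227)
288 (np.int64(217), np.int64(557), 240)
```

>>> {"fn": "play_rows", "kwargs": {"rows": [0.75,-0.015,0,-0.5,0,0,0,0.75,-0.015,0,-0.9,0,0,0,0.75,-0.015,0,-0.9,0,0,0,0,-0.015,0,-0.9,0,0,0,0,-0.015,0,-0.9,0,0,0,0,-0.015,0,-0.9,0,0,0,0,-0.015,0,-0.9,0,0,0]}}

```text
t: 8.15
tool_pos: [0.5596, 0.113, 0.19]
tool_rot: [1.973, 2.443, 0.002]
wrist_force: [-3.6, 0.1, 2.9]
gripper_width: 0.0388
grip_force: 60.2
```

```bash
python3 - <<'E'
from h import *
np.set_printoptions(precision=3,suppress=True)
o=get_obs();print(o["tool_pos"]-arc("left",.22))
for s,a in (("left",.22),("front",.09)):
  print(s)
  for d in [.35,.5,.65,.8,.95,1.1,1.25,1.4,1.571]: print(d,(arc(s,d)-arc(s,a))/.08)
E
```

```text
[0.001 0.001 0.002]
left
0.35 [ 0.006 -0.029  0.125]
0.5 [ 0.018 -0.082  0.263]
0.65 [ 0.034 -0.155  0.391]
0.8 [ 0.054 -0.245  0.507]
0.95 [ 0.077 -0.351  0.607]
1.1 [ 0.104 -0.471  0.691]
1.25 [ 0.133 -0.601  0.755]
1.4 [ 0.163 -0.74   0.798]
1.571 [ 0.199 -0.903  0.821]
front
0.35 [0.042 0.009 0.253]
0.5 [0.095 0.021 0.391]
0.65 [0.168 0.037 0.519]
0.8 [0.258 0.057 0.635]
0.95 [0.364 0.08  0.735]
1.1 [0.484 0.107 0.818]
1.25 [0.614 0.135 0.882]
1.4 [0.753 0.166 0.926]
1.571 [0.916 0.202 0.949]
```

>>> {"fn": "play_rows", "kwargs": {"rows": [0,0.006,-0.029,0.125,0,0,0,0,0.018,-0.082,0.263,0,0,0,0,0.034,-0.155,0.391,0,0,0,0,0.054,-0.245,0.507,0,0,0,0,0.077,-0.351,0.607,0,0,0,0,0.104,-0.471,0.691,0,0,0,0,0.133,-0.601,0.755,0,0,0,0,0.163,-0.74,0.798,0,0,0,0,0.199,-0.903,0.82,0,0,0,0,0.218,-0.99,0.82,0,0,0]}}

```text
t: 9.15
tool_pos: [0.5767, 0.0337, 0.255]
tool_rot: [-1.972, -2.442, -0.005]
wrist_force: [-1.8, 7.7, -3.7]
gripper_width: 0.0387
grip_force: 60.8
```

>>> {"fn": "play_rows", "kwargs": {"rows": [0,0.005,-0.02,0,0,0,0,0,0.005,-0.02,0,0,0,0]}}

```text
t: 9.35
tool_pos: [0.577, 0.0323, 0.2549]
tool_rot: [-1.971, -2.443, -0.004]
wrist_force: [0.3, 5.6, -6.2]
gripper_width: 0.0383
grip_force: 60.8
```

>>> {"fn": "play_rows", "kwargs": {"rows": [0.75,0,0.03,0,0,0,0,0.75,0,0.03,0,0,0,0,0.75,0,0.03,0,0,0,0,0.75,0,0.03,0.4,0,0,0,0.75,0,0.03,0.9,0,0,0,0.75,0,0.03,0.9,0,0,0]}}

```text
t: 9.95
tool_pos: [0.5793, 0.0342, 0.3328]
tool_rot: [1.969, 2.436, 0.012]
wrist_force: [1.0, -0.3, 0.5]
gripper_width: 0.0638
grip_force: 0.0
```

```bash
python3 - <<'E'
from h import *
np.set_printoptions(precision=4,suppress=True)
c=imaging.get_calibration("wrist"); o=get_obs(); p=o["tool_pos"]; im=imaging.snapshot("wrist"); np.save("w4.npy",im); np.savez("w4.npz",**c)
print(o["t"],p,o["tool_rot"],arc("front",.09)-p)
hsv=cv2.cvtColor(im,cv2.COLOR_RGB2HSV); m=cv2.inRange(hsv,(5,50,40),(22,200,255))
def q(th,x,r,d): # d = outward offset from inner face
    return [*(C+x*ex+(.075+r*np.cos(th)+d*np.sin(th))*ey),.02+r*np.sin(th)-d*np.cos(th)]
for th in(1.45,1.52,1.571): print(th,[np.round(proj(c,q(th,x,r,d)),1).tolist() for x,r,d in((-.02,.095,0),(-.02,.095,.008),(.02,.095,.008),(-.055,.055,.008),(.055,.055,.008))])
for r in range(150,290,6):
    cs=np.where(m[r,:450])[0]; print(r,(cs.min(),cs.max(),len(cs)) if len(cs) else None)
E
```

```text
9.95 [0.5793 0.0342 0.3328] [1.9685 2.4355 0.0121] [-0.1182 -0.1    -0.1547]
1.45 [[240.0, 209.4], [239.6, 197.1], [302.3, 196.6], [199.9, 189.1], [343.7, 187.9]]
1.52 [[240.4, 219.4], [239.9, 207.5], [302.3, 206.9], [200.1, 194.2], [343.7, 192.9]]
1.571 [[240.7, 226.4], [240.1, 214.9], [302.2, 214.3], [200.3, 197.9], [343.6, 196.6]]
150 (np.int64(396), np.int64(449), 48)
156 (np.int64(401), np.int64(449), 47)
162 (np.int64(408), np.int64(449), 39)
168 (np.int64(423), np.int64(446), 23)
174 None
180 (np.int64(211), np.int64(339), 11)
186 (np.int64(154), np.int64(344), 191)
192 (np.int64(155), np.int64(349), 195)
198 (np.int64(156), np.int64(354), 199)
204 (np.int64(156), np.int64(354), 195)
210 (np.int64(157), np.int64(353), 197)
216 (np.int64(158), np.int64(353), 196)
222 (np.int64(159), np.int64(352), 192)
228 (np.int64(159), np.int64(352), 194)
234 (np.int64(160), np.int64(351), 192)
240 (np.int64(161), np.int64(351), 191)
246 (np.int64(141), np.int64(350), 210)
252 (np.int64(119), np.int64(350), 232)
258 (np.int64(120), np.int64(449), 211)
264 (np.int64(121), np.int64(449), 207)
270 (np.int64(122), np.int64(345), 189)
276 (np.int64(123), np.int64(345), 183)
282 (np.int64(124), np.int64(345), 177)
288 (np.int64(167), np.int64(345), 132)
```

>>> {"fn": "play_rows", "kwargs": {"rows": [0.75,-0.37,-0.31,0,0,0,0.18,0.75,-0.74,-0.62,0,0,0,0.36,0.75,-0.74,-0.62,0,0,0,0.54,0.75,-0.74,-0.62,0,0,0,0.72,0.75,-0.74,-0.62,0,0,0,0.9,0.75,-0.74,-0.62,0,0,0,1]}}

```text
t: 10.6
tool_pos: [0.5176, -0.0155, 0.3252]
tool_rot: [-0.883, -3.014, 0.002]
wrist_force: [0.5, 0.0, 0.3]
gripper_width: 0.0642
grip_force: 0.0
```

>>> {"fn": "play_rows", "kwargs": {"rows": [0.75,-0.37,-0.31,0,0,0,0.18,0.75,-0.74,-0.62,0,0,0,0.36,0.75,-0.74,-0.62,-0.3,0,0,0.54,0.75,-0.74,-0.62,-0.6,0,0,0.72,0.75,-0.74,-0.62,-0.9,0,0,0.9,0.75,-0.74,-0.62,-0.9,0,0,1,0.75,-0.74,-0.62,-0.9,0,0,1,0.75,-0.74,-0.62,-0.9,0,0,1]}}

```text
t: 11.4
tool_pos: [0.4589, -0.0649, 0.2538]
tool_rot: [0.329, -3.124, 0.001]
wrist_force: [-0.2, -0.3, 0.7]
gripper_width: 0.0641
grip_force: 0.0
```

```bash
python3 - <<'E'
from h import *
np.set_printoptions(precision=4,suppress=True)
c=imaging.get_calibration("wrist"); o=get_obs(); p=o["tool_pos"]; im=imaging.snapshot("wrist")
print(o["t"],p,o["tool_rot"],(arc("front",.09)-p)/.08)
hsv=cv2.cvtColor(im,cv2.COLOR_RGB2HSV); m=cv2.inRange(hsv,(5,50,50),(22,190,255))
def q(th,y,r): return [*(C+y*ey-(.055+r*np.cos(th))*ex),.02+r*np.sin(th)]
for th in(.05,.1,.15): print(th,[np.round(proj(c,q(th,x,r))).tolist() for x,r in((-.02,.095),(.02,.095),(-.02,.055),(-.055,.055),(.055,.055))])
for r in range(150,300,8):
    cs=np.where(m[r])[0]; print(r,(cs.min(),cs.max(),len(cs)) if len(cs) else None)
E
```

```text
11.4 [ 0.4589 -0.0649  0.2538] [ 0.3289 -3.1242  0.0005] [ 0.028  -0.0125 -0.9457]
0.05 [[249.0, 205.0], [308.0, 205.0], [251.0, 257.0], [202.0, 257.0], [355.0, 256.0]]
0.1 [[248.0, 208.0], [308.0, 207.0], [251.0, 259.0], [202.0, 260.0], [356.0, 259.0]]
0.15 [[247.0, 211.0], [309.0, 211.0], [250.0, 261.0], [201.0, 262.0], [357.0, 261.0]]
150 None
158 None
166 None
174 None
182 None
190 None
198 None
206 None
214 (np.int64(250), np.int64(309), 60)
222 (np.int64(251), np.int64(309), 59)
230 (np.int64(251), np.int64(309), 59)
238 (np.int64(251), np.int64(308), 58)
246 (np.int64(252), np.int64(308), 57)
254 (np.int64(252), np.int64(308), 57)
262 (np.int64(43), np.int64(396), 202)
270 (np.int64(59), np.int64(395), 166)
278 (np.int64(67), np.int64(393), 151)
286 (np.int64(168), np.int64(391), 132)
294 (np.int64(216), np.int64(345), 130)
```

Aligned within 1–2 mm. I'll descend, pinch, lift to upright and release.

>>> {"fn": "play_rows", "kwargs": {"rows": [0.75,0.028,0,-0.5,0,0,0,0.75,0.028,0,-0.94,0,0,0,0.75,0.028,0,-0.94,0,0,0,0,0.028,0,-0.94,0,0,0,0,0.028,0,-0.94,0,0,0,0,0.028,0,-0.94,0,0,0,0,0.028,0,-0.94,0,0,0]}}

```text
t: 12.15
tool_pos: [0.4619, -0.0648, 0.1801]
tool_rot: [-0.331, 3.121, -0.001]
wrist_force: [0.2, 0.6, 1.4]
gripper_width: 0.0387
grip_force: 60.4
```

>>> {"fn": "play_rows", "kwargs": {"rows": [0,0.015,0.004,0.13,0,0,0,0,0.042,0.009,0.253,0,0,0,0,0.095,0.021,0.391,0,0,0,0,0.168,0.037,0.519,0,0,0,0,0.258,0.057,0.635,0,0,0,0,0.364,0.08,0.735,0,0,0,0,0.484,0.107,0.818,0,0,0,0,0.614,0.135,0.882,0,0,0,0,0.753,0.166,0.926,0,0,0,0,0.916,0.202,0.949,0,0,0]}}

```text
t: 13.15
tool_pos: [0.5308, -0.0497, 0.2532]
tool_rot: [0.328, -3.111, 0.005]
wrist_force: [-6.8, -4.3, -3.1]
gripper_width: 0.0388
grip_force: 68.5
```

>>> {"fn": "play_rows", "kwargs": {"rows": [0,0.1,0.022,0,0,0,0,0,0.1,0.022,0,0,0,0,0,0.1,0.022,0,0,0,0]}}

```text
t: 13.45
tool_pos: [0.54, -0.0478, 0.2536]
tool_rot: [0.328, -3.116, 0.004]
wrist_force: [-4.9, -4.6, -3.1]
gripper_width: 0.0386
grip_force: 68.4
```

>>> {"fn": "play_rows", "kwargs": {"rows": [0.75,-0.03,0,0,0,0,0,0.75,-0.03,0,0,0,0,0,0.75,-0.03,0,0,0,0,0,0.75,-0.03,0,0.4,0,0,0,0.75,-0.03,0,1,0,0,0]}}

```text
t: 13.95
tool_pos: [0.539, -0.0465, 0.333]
tool_rot: [0.332, -3.118, -0.002]
wrist_force: [1.2, 0.2, -0.6]
gripper_width: 0.0641
grip_force: 0.0
```

>>> {"fn": "play_rows", "kwargs": {"rows": [0.75,-0.5,0.2,0,0,0,0,0.75,-1,0.4,0,0,0,0]}}

```text
t: 14.15
tool_pos: [0.4611, -0.0145, 0.3374]
tool_rot: [-0.33, 3.116, -0.001]
wrist_force: [-0.3, 0.3, -0.4]
gripper_width: 0.0642
grip_force: 0.0
```

>>> {"fn": "play_rows", "kwargs": {"rows": [0.75,-0.5,0.4,0,0,0,0,0.75,-1,0.8,0,0,0,0,0.75,-1,0.8,0,0,0,0,0.75,-1,0.8,0,0,0,0]}}

```text
t: 14.55
tool_pos: [0.3794, 0.05, 0.3355]
tool_rot: [-0.336, 3.121, 0.0]
wrist_force: [-0.5, 0.1, -0.1]
gripper_width: 0.0644
grip_force: 0.0
```

```bash
python3 - <<'E'
from h import *
np.set_printoptions(precision=4,suppress=True)
o=get_obs();print(o["t"],o["tool_pos"])
im=imaging.snapshot("top");s=imaging.snapshot("side")
T=imaging.get_calibration("top");S=imaging.get_calibration("side")
a=cv2.resize(im[150:270,240:380,::-1],(560,480),interpolation=cv2.INTER_CUBIC)
b=cv2.resize(s[175:295,240:300+80,::-1],(320,480),interpolation=cv2.INTER_CUBIC)
a=a[:,:]
for th,col in((1.571,(0,255,0)),(1.45,(0,0,255))):
  for sd,h,n,tg in(("f",.055,-ex,ey),("l",.075,ey,ex),("r",.075,-ey,ex)):
    for k in(-.02,.02):
     for d in (0,.008):
      q=h+.095*np.cos(th)+d*np.sin(th);z=.02+.095*np.sin(th)-d*np.cos(th)
      P=[*(C+q*n+k*tg),z]
      u=np.array(proj(T,P)); cv2.circle(a,tuple(int(x) for x in (u-[240,150])*4),1,col,-1)
      if d==0 : 
        v=np.array(proj(S,P)); cv2.circle(b,tuple(int(x) for x in (v-[240,175])*4),1,col,-1)
cv2.imwrite("pics/chk2.png",np.hstack([a[:,80:],b]))
E
```

```text
14.55 [0.3794 0.05   0.3355]
```

View pics/chk2.png

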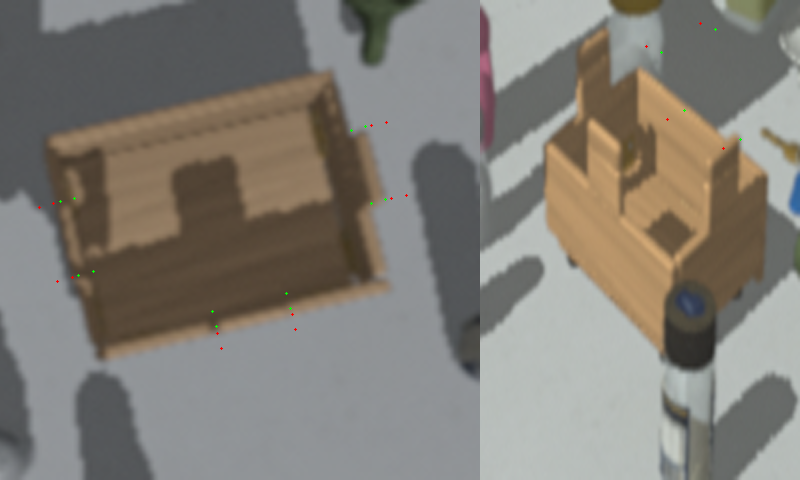

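The box is up: the wall tops form a closed rectangle and the tabs sit at the upright marks. Next is a numeric refinement of the shaker position.

```bash
python3 - <<'E'
from h import *
np.set_printoptions(precision=4,suppress=True)
P0=[.4598,.0881,.080]; obs=[]
for n in("top","side","wrist"):
    c=imaging.get_calibration(n); o=get_obs(); im=imaging.snapshot(n); np.save("sh_"+n,im)
    u,v=proj(c,P0); f=c["fx"]/(c["R"]@P0+c["t"])[2]; R=.04*f
    x0,y0=int(u-R),int(v-R); g=cv2.cvtColor(im[max(y0,0):int(v+R),x0:int(u+R)],cv2.COLOR_RGB2GRAY); k=4
    g=cv2.GaussianBlur(cv2.resize(g,None,fx=k,fy=k,interpolation=cv2.INTER_CUBIC),(0,0),2)
    h=cv2.HoughCircles(g,cv2.HOUGH_GRADIENT,1.5,20,param1=60,param2=12,minRadius=int(.012*f*k),maxRadius=int(.023*f*k))
    print(n,(u,v),f*.016, None if h is None else [(round(a/k+x0,1),round(b/k+max(y0,0),1),round(r/k/f*1000,1)) for a,b,r in h[0][:4]])
E
```

```text
top (np.float64(258.22059556458976), np.float64(264.98776054036824)) 7.457665361602921 [(np.float32(247.8), np.float32(261.6), np.float64(15.3)), (np.float32(249.7), np.float32(277.7), np.float64(18.1)), (np.float32(260.9), np.float32(261.2), np.float64(15.9)), (np.float32(247.4), np.float32(267.2), np.float64(12.4))]
side (np.float64(234.09308144133416), np.float64(203.2241170995963)) 7.367941288565954 [(np.float32(220.8), np.float32(209.7), np.float64(12.7)), (np.float32(251.6), np.float32(186.1), np.float64(16.5)), (np.float32(248.2), np.float32(220.2), np.float64(13.2)), (np.float32(236.6), np.float32(184.9), np.float64(13.7))]
wrist (np.float64(306.16077719384646), np.float64(305.9946521600243)) 18.76609371368682 [(np.float32(301.6), np.float32(300.4), np.float64(22.6)), (np.float32(306.1), np.float32(303.4), np.float64(18.1)), (np.float32(310.9), np.float32(304.9), np.float64(14.0)), (np.float32(324.1), np.float32(267.4), np.float64(15.4))]
```

>>> {"fn": "play_rows", "kwargs": {"rows": [0.85,0.5,0.24,0,0,0,0,0.85,1,0.475,0,0,0,0,0.85,1,0.475,-0.5,0,0,0,0.85,1,0.475,-0.8,0,0,0]}}

```text
t: 15.2
tool_pos: [0.4618, 0.0871, 0.2687]
tool_rot: [0.331, -3.124, 0.0]
wrist_force: [-0.6, 0.4, -0.2]
gripper_width: 0.0724
grip_force: 0.0
```

>>> {"fn": "play_rows", "kwargs": {"rows": [0.85,0,0,-0.3,0,0,0,0.85,0,0,-0.6,0,0,0,0.85,0,0,-0.89,0,0,0,0.85,0,0,-0.89,0,0,0,0.85,0,0,-0.89,0,0,0]}}

```text
t: 15.7
tool_pos: [0.4604, 0.0867, 0.1991]
tool_rot: [0.33, -3.123, 0.0]
wrist_force: [1.1, -0.2, -0.5]
gripper_width: 0.0726
grip_force: 0.0
```

```bash
python3 - <<'E'
from h import *
np.set_printoptions(precision=4,suppress=True)
c=imaging.get_calibration("wrist");o=get_obs(); im=imaging.snapshot("wrist"); np.save("w6.npy",im)
print(o["tool_pos"],o["tool_rot"],o["wrist_force"])
d=np.array([.460,.088])-o["tool_pos"][:2];print(d)
print([proj(c,[.460,.088,z]) for z in(0,.055,.09)])
g=cv2.GaussianBlur(cv2.cvtColor(im,cv2.COLOR_RGB2GRAY),(0,0),2)
p=c["R"]@[.46,.088,.08]+c["t"];f=c["fx"]/p[2]
h=cv2.HoughCircles(g,cv2.HOUGH_GRADIENT,1.5,20,param1=60,param2=15,minRadius=int(.012*f),maxRadius=int(.024*f));print(f,h[0][:6])
E
```

```text
[0.4604 0.0867 0.1991] [ 0.3301 -3.1228  0.0002] [ 1.112  -0.1874 -0.5395]
[-0.0004  0.0013]
[(np.float64(282.5095813554455), np.float64(242.25546724052242)), (np.float64(283.3328945391274), np.float64(295.49587560491057)), (np.float64(284.3123123422461), np.float64(358.83095250019585))]
2853.506574063484 [[393.75 119.25  63.7 ]
 [ 71.25 135.75  65.2 ]
 [366.75 120.75  55.3 ]
 [260.25 278.25  65.5 ]
 [156.75 128.25  43.9 ]
 [522.75 185.25  45.7 ]]
```

>>> {"fn": "play_rows", "kwargs": {"rows": [0,0,0,0,0,0,0,0,0,0,0,0,0,0,0,0,0,0,0,0,0,0,0,0,0,0,0,0,0,0,0,0,0,0,0]}}

```text
t: 16.25
tool_pos: [0.4606, 0.0875, 0.2011]
tool_rot: [-0.332, 3.121, 0.001]
wrist_force: [-1.6, 0.8, 7.0]
gripper_width: 0.0392
grip_force: 59.5
```

>>> {"fn": "play_rows", "kwargs": {"rows": [0,0,0,0.1,0,0,0,0,0,0,0.3,0,0,0,0,0,0,0.6,0,0,0,0,0,0,1,0,0,0]}}

```text
t: 16.65
tool_pos: [0.4591, 0.0871, 0.2796]
tool_rot: [0.332, -3.121, 0.001]
wrist_force: [0.8, 0.1, -1.1]
gripper_width: 0.0386
grip_force: 60.5
```

>>> {"fn": "play_rows", "kwargs": {"rows": [0,0,0,0.3,0,0,0,0,0,0,0.6,0,0,0,0,0,0,0.9,0,0,0,0,0,0,0.9,0,0,0]}}

```text
t: 17.05
tool_pos: [0.461, 0.0874, 0.3553]
tool_rot: [-0.331, 3.116, 0.001]
wrist_force: [0.3, 0.4, -1.9]
gripper_width: 0.0387
grip_force: 60.5
```

```bash
python3 - <<'E'
from h import *
np.set_printoptions(precision=4,suppress=True)
o=get_obs(); print(o["tool_pos"],o["gripper_width"],o["wrist_force"])
S=imaging.get_calibration("side"); im=imaging.snapshot("side"); b0=np.load("sh_side.npy").astype(int)
d=(np.abs(im.astype(int)-b0).max(2)>40)
u,v=proj(S,[.460,.088,.03]); print("old spot changed",d[int(v)-8:int(v)+8,int(u)-5:int(u)+5].mean())
top=o["tool_pos"][2]-.199
X=lambda z:proj(S,[.460,.088,top+z]); print(X(0),X(.09))
# rows profile along the shaker axis
u0,v0=X(0);g=cv2.cvtColor(im,cv2.COLOR_RGB2GRAY)
for r in range(int(X(.09)[1])-4,int(v0)+18,3): print(r,g[r,int(u0)-22:int(u0)+23:3])
print("target",C,(C-o["tool_pos"][:2])/.08)
E
```

```text
[0.461  0.0874 0.3553] 0.038749363565074905 [ 0.2592  0.4001 -1.8854]
old spot changed 0.375
(np.float64(231.69893561530043), np.float64(171.33953069147663)) (np.float64(228.49018403643254), np.float64(130.37831698313937))
126 [68 42 49 38 42 46 47 39 37 58 54 49 38 49 40]
129 [ 66  46  45  38  39  39  47  50 155 104  46  48  40  41  64]
132 [161  47  45  48  46 128  80  44  40  42  49  46  38  38  90]
135 [187 177 108  46 138 184 155  54  42 118  60  45  50  39 135]
138 [187 187 163  47 170 190 177 107  48  75  50  43  79  39 158]
141 [187 186 188 147 132 154 141 105  50  48  52  41  41  42 181]
144 [187 187 188 153  99 143 132 115  51  46  50  44 116 174 187]
147 [187 186 187 169  87 118 117 162 107  47  44  93 187 186 187]
150 [186 186 186 161  93 119 118 155 124  57  43  84 187 188 187]
153 [186 186 184 182 110 150 152 141 122  59  44  83 188 188 187]
156 [184 185 185 186 145 161 153 146 129  60  45  62 186 189 189]
159 [185 185 186 185 190 158 159 168 131  69  45  76 188 188 187]
162 [185 186 186 186 189 167 171 169 131  86  89 159 188 186 186]
165 [185 186 185 186 186 187 152 148 142 118 110 167 188 187 187]
168 [185 185 185 186 187 185 152 152 140 121 111 169 188 185 188]
171 [186 186 186 186 186 184 150 142 132 123 143 177 187 186 187]
174 [186 187 186 185 186 185 185 178 172 168 180 187 187 187 187]
177 [187 187 186 186 185 186 187 185 118  84  89 164 186 186 185]
180 [188 187 186 187 186 184 186 144  84  88  86  83 178 185 186]
183 [187 187 186 185 185 186 187 133  87  92  88  83 174 186 185]
186 [187 187 186 183 184 185 186 142  85  86  86  83 180 185 186]
target [ 0.592 -0.037] [ 1.6377 -1.5552]
```

```bash
python3 - <<'E'
from h import *
np.set_printoptions(precision=4,suppress=True)
S=imaging.get_calibration("side"); im=imaging.snapshot("side"); 
hsv=cv2.cvtColor(im,cv2.COLOR_RGB2HSV); m=((hsv[...,0]<8)|(hsv[...,0]>172))&(hsv[...,1]>150)
m[:,:205]=0;m[:,250:]=0
u,v=proj(S,[.4107,.0155,0]);f=S["fx"]/(S["R"]@[.41,.0155,.04]+S["t"])[2];print("red base",u,v,"px/mm",f/1e3)
for r in range(215,268,4):
    c=np.where(m[r])[0]
    if len(c): print(r,c.min(),c.max(),round((c.max()-c.min()+1)/f*1e3,1),(c.min()+c.max())/2)
o=get_obs();g=cv2.cvtColor(im,cv2.COLOR_RGB2GRAY);print(o["tool_pos"])
for r in range(156,180,2): print(r,g[r,212:256])
E
```

```text
red base 230.0721786376192 256.91773633237796 px/mm 0.4871154925915027
223 220 231 24.6 225.5
227 219 232 28.7 225.5
231 219 230 24.6 224.5
235 219 233 30.8 226.0
239 219 234 32.8 226.5
243 218 231 28.7 224.5
247 218 232 30.8 225.0
251 219 231 26.7 225.0
255 220 230 22.6 225.0
259 221 229 18.5 225.0
[0.4599 0.0872 0.3518]
156 [185 185 186 186 185 186 181 159 130 128 147 157 158 157 154 152 149 147
 139 123 128 124 101  74  59  50  46  44  44  47  90 157 185 189 189 188
 189 188 188 188 188 187 187 187]
158 [185 185 185 185 185 185 184 181 177 172 167 163 159 157 155 155 156 154
 150 136 127 123 104  77  61  53  47  45  44  43  86 156 185 189 189 189
 188 187 188 187 188 188 188 188]
160 [185 185 184 185 185 184 185 185 187 185 170 160 160 158 158 163 165 168
 166 160 138 130 110  79  58  53  47  45  44  51  96 158 185 189 188 187
 188 187 188 187 186 187 187 186]
162 [185 186 186 187 186 186 185 185 186 192 188 175 164 159 158 165 174 168
 165 154 131 130 113  88  72  64  63  68  82 106 145 177 187 188 187 187
 187 186 186 187 186 186 186 186]
164 [185 186 187 186 186 185 186 185 187
[... 731 characters left out ...]
6 187 186 186 185 179 168 154 145 145 153
 150 141 139 134 126 122 120 123 132 145 156 169 182 186 187 187 187 187
 187 186 188 186 187 187 187 187]
174 [186 186 186 186 186 185 185 185 184 186 186 185 186 186 184 180 175 173
 170 166 163 158 158 158 156 158 164 171 179 184 187 187 186 186 187 187
 186 187 186 186 187 187 187 187]
176 [186 186 186 187 187 186 186 186 186 186 185 185 185 185 186 183 179 176
 175 173 161 140 123 115 107 109 118 128 147 169 181 186 186 186 186 186
 186 186 187 186 186 187 188 185]
178 [186 187 187 187 186 187 187 187 187 186 186 186 186 185 185 186 186 186
 178 153 117  91  84  83  85  85  84  83  83  97 131 163 181 184 185 185
 185 185 185 186 186 186 187 187]
```

```bash
python3 - <<'E'
from h import *
S=imaging.get_calibration("side"); g=cv2.cvtColor(np.load("sh_side.npy"),cv2.COLOR_RGB2GRAY)
print("base0",proj(S,[.460,.088,0]),"now",proj(S,[.460,.088,.152]))
for r in range(226,246,2): print(r,g[r,222:256])
E
```

```text
base0 (np.float64(236.62087371782917), np.float64(234.17037113566514)) now (np.float64(231.84477359190586), np.float64(173.2012206290425))
226 [ 97  99  94  88  83  80  75  72  67  64  59  59  95 145 159 155 146 134
 126 119 114 110 107 106 106 105 106 106 104 104 105 105 106 105]
228 [ 93  93  90  87  84  79  75  71  67  65  59  60  86 125 142 142 135 130
 123 116 113 110 107 107 107 105 105 106 106 105 106 105 106 105]
230 [ 82  80  80  79  78  73  69  64  61  58  56  60  86 125 137 136 136 129
 119 114 113 110 107 106 106 105 105 105 105 105 105 105 105 107]
232 [ 78  76  74  70  69  67  65  62  58  57  56  58  91 137 147 143 137 126
 118 114 113 111 108 108 106 106 105 103 105 105 109 120 137 163]
234 [ 76  73  72  72  69  67  65  63  63  65  70  71  85 117 135 139 133 124
 118 113 110 109 107 105 108 121 128 137 161 176 179 185 188 188]
236 [ 60  62  64  66  68  69  70  71  74  74  76  73  75  94 118 127 124 119
 112 113 124 129 138 162 177 186 190 189 187 187 187 188 188 189]
238 [ 70  72  74  74  72  72  70  68  66  65  67  69  69  82 124 160 175 180
 178 180 185 189 189 189 189 188 188 189 189 189 189 190 189 189]
240 [ 80  80  78  77  74  71  70  67  64  62  59  57  58  69 113 164 186 189
 187 189 189 188 189 189 188 189 189 189 190 189 181 177 171 147]
242 [ 81  79  79  77  74  72  69  69  64  63  60  58  57  56  90 150 182 189
 188 189 188 189 188 189 188 181 177 177 172 147 118 105 105 106]
244 [ 80  80  78  76  74  72  71  69  65  64  61  59  57  55  69 114 166 186
 188 189 187 176 149 130 124 114 105 104 105 105 104 105 106 105]
```

>>> {"fn": "play_rows", "kwargs": {"rows": [0,0.28,-0.26,0,0,0,0,0,0.55,-0.52,0,0,0,0,0,0.825,-0.775,0,0,0,0]}}

```text
t: 17.45
tool_pos: [0.526, 0.0246, 0.3497]
tool_rot: [0.333, -3.121, -0.0]
wrist_force: [0.7, -0.0, -1.6]
gripper_width: 0.0388
grip_force: 60.5
```

>>> {"fn": "play_rows", "kwargs": {"rows": [0,0.28,-0.26,0,0,0,0,0,0.55,-0.52,0,0,0,0,0,0.825,-0.775,0,0,0,0,0,0.825,-0.775,0,0,0,0,0,0.825,-0.775,0,0,0,0]}}

```text
t: 17.95
tool_pos: [0.5916, -0.0372, 0.349]
tool_rot: [0.33, -3.12, -0.002]
wrist_force: [-0.9, 0.2, -1.7]
gripper_width: 0.0387
grip_force: 60.6
```

```bash
python3 - <<'E'
from h import *
np.set_printoptions(precision=4,suppress=True)
P=[]
for i in range(4):
    imaging.snapshot("side"); o=get_obs(); P.append(o["tool_pos"])
p=np.mean(P,0); print(p,(C-p[:2])/.08,o["gripper_width"],o["wrist_force"])
E
```

```text
[ 0.5912 -0.0363  0.3503] [ 0.0097 -0.0089] 0.03880346860357828 [ 0.692  -0.1046 -0.9694]
```

>>> {"fn": "play_rows", "kwargs": {"rows": [0,0,0,-0.3,0,0,0,0,0,0,-0.6,0,0,0,0,0,0,-0.9,0,0,0,0,0,0,-1,0,0,0]}}

```text
t: 18.55
tool_pos: [0.5904, -0.036, 0.2689]
tool_rot: [0.333, -3.119, -0.001]
wrist_force: [-0.8, -0.4, -0.9]
gripper_width: 0.0387
grip_force: 60.6
```

>>> {"fn": "play_rows", "kwargs": {"rows": [0,0,0,-0.2,0,0,0,0,0,0,-0.4,0,0,0,0,0,0,-0.45,0,0,0,0,0,0,-0.45,0,0,0,0,0,0,-0.45,0,0,0]}}

```text
t: 19.05
tool_pos: [0.5924, -0.0366, 0.2366]
tool_rot: [-0.332, 3.122, -0.0]
wrist_force: [0.9, -0.1, -0.8]
gripper_width: 0.0386
grip_force: 60.6
```

>>> {"fn": "play_rows", "kwargs": {"rows": [0,0,0,-0.025,0,0,0,0,0,0,-0.05,0,0,0,0,0,0,-0.075,0,0,0,0,0,0,-0.075,0,0,0]}}

```text
t: 19.45
tool_pos: [0.5918, -0.0368, 0.2291]
tool_rot: [0.332, -3.124, -0.0]
wrist_force: [0.2, -0.1, -1.0]
gripper_width: 0.0387
grip_force: 60.6
```

>>> {"fn": "play_rows", "kwargs": {"rows": [0,0,0,-0.02,0,0,0,0,0,0,-0.04,0,0,0,0,0,0,-0.06,0,0,0,0,0,0,-0.06,0,0,0,0,0,0,-0.06,0,0,0]}}

```text
t: 19.95
tool_pos: [0.592, -0.0368, 0.2245]
tool_rot: [0.332, -3.124, 0.0]
wrist_force: [0.4, -0.8, -0.8]
gripper_width: 0.0386
grip_force: 60.6
```

>>> {"fn": "play_rows", "kwargs": {"rows": [0,0,0,-0.01,0,0,0,0,0,0,-0.02,0,0,0,0,0,0,-0.02,0,0,0]}}

```text
t: 20.25
tool_pos: [0.5919, -0.0368, 0.2228]
tool_rot: [0.332, -3.124, -0.0]
wrist_force: [-0.5, 0.5, -0.9]
gripper_width: 0.0391
grip_force: 60.6
```

>>> {"fn": "play_rows", "kwargs": {"rows": [0,0,0,-0.01,0,0,0,0,0,0,-0.02,0,0,0,0,0,0,-0.02,0,0,0]}}

```text
t: 20.55
tool_pos: [0.592, -0.0368, 0.2213]
tool_rot: [-0.332, 3.124, -0.0]
wrist_force: [1.1, 0.7, -1.3]
gripper_width: 0.0387
grip_force: 60.6
```

>>> {"fn": "play_rows", "kwargs": {"rows": [0,0,0,-0.01,0,0,0,0,0,0,-0.015,0,0,0,0,0,0,-0.015,0,0,0]}}

```text
t: 20.85
tool_pos: [0.5921, -0.0367, 0.2212]
tool_rot: [-0.332, 3.123, -0.0]
wrist_force: [-1.7, 0.5, 4.5]
gripper_width: 0.0388
grip_force: 61.4
```

Contact shows as 4.5 N at the expected height. I'll release and rise straight up.

>>> {"fn": "play_rows", "kwargs": {"rows": [0.8,0,0,0,0,0,0,0.8,0,0,0,0,0,0,0.8,0,0,0,0,0,0,0.8,0,0,0,0,0,0,0.8,0,0,0.1,0,0,0,0.8,0,0,0.3,0,0,0,0.8,0,0,0.6,0,0,0,0.8,0,0,1,0,0,0]}}

```text
t: 21.65
tool_pos: [0.5914, -0.0368, 0.3]
tool_rot: [0.332, -3.121, -0.001]
wrist_force: [-0.0, -0.8, 0.2]
gripper_width: 0.0683
grip_force: 0.0
```

>>> {"fn": "play_rows", "kwargs": {"rows": [0.8,0,0,0.5,0,0,0,0.8,-0.5,0,1,0,0,0,0.8,-1,0,1,0,0,0]}}

```text
t: 21.95
tool_pos: [0.5136, -0.0369, 0.3854]
tool_rot: [-0.331, 3.113, -0.003]
wrist_force: [0.1, -0.7, 0.4]
gripper_width: 0.0681
grip_force: 0.0
```

>>> {"fn": "play_rows", "kwargs": {"rows": [0.8,-0.5,0.5,0,0,0,0,0.8,-1,1,0,0,0,0,0.8,-1,1,0,0,0,0,0.8,-1,1,0,0,0,0]}}

```text
t: 22.35
tool_pos: [0.4308, 0.0442, 0.3811]
tool_rot: [-0.336, 3.122, -0.0]
wrist_force: [0.5, 0.1, 0.9]
gripper_width: 0.0685
grip_force: 0.0
```

```bash
python3 - <<'E'
from h import *
np.set_printoptions(precision=4,suppress=True)
o=get_obs();print(o["t"],o["tool_pos"])
for n in("top","side"):
    c=imaging.get_calibration(n); im=imaging.snapshot(n); b=np.load(f"sh_{n}.npy").astype(int)
    d=(np.abs(im.astype(int)-b).max(2)>25).astype(np.uint8)
    u,v=proj(c,[*C,.02]);u2,v2=proj(c,[*C,.11]); u3,v3=proj(c,[*C,.065]);print(n,"base",(u,v),"top",(u2,v2),"old",proj(c,[.46,.088,.045]))
    k,l,s,ce=cv2.connectedComponentsWithStats(d)
    for i in range(1,k):
        if s[i][4]>25: print(s[i],ce[i])
    x0,y0=int(min(u,u2))-16,int(v2)-14; 
    hsv=cv2.cvtColor(im,cv2.COLOR_RGB2HSV)[...,1]; 
    for r in range(y0,int(max(v,v3))+18,3): print(r,x0,hsv[r,x0:x0+40:2])
E
```

```text
22.35 [0.4308 0.0442 0.3811]
top base (np.float64(311.8569472483547), np.float64(205.90129296341044)) top (np.float64(315.5296805640821), np.float64(200.5236520551749)) old (np.float64(259.0965311092243), np.float64(264.46711676995534))
[213  65   8   8  47] [216.4894  68.3404]
[252  67   6   9  34] [254.3529  70.4412]
[256  79  28  79 418] [270.7105 129.7895]
[182  96  33  16 316] [199.3133 103.3956]
[218 153  12  13 121] [223.1405 158.5372]
[  224   158   136   262 13770] [285.8356 307.7715]
[220 175   8  35  75] [223.4667 192.1867]
[300 179  17  23 186] [306.6398 186.6505]
[304 195  18  19 255] [313.0745 204.2745]
[228 220   9  40  66] [231.6061 238.6212]
[ 209  266   23  154 1250] [219.044  340.0696]
[323 331   5  20  28] [325.     340.2857]
[319 346   8  19 109] [322.2477 356.3028]
[307 352   9  15 101] [311.0792 359.703 ]
[240 356  65  21 776] [270.567  365.8892]
[329 357   5  14  33] [331.3939 362.2424]
[327 390   7  30 107] [330.4486 405.3364]
186 295 [89 89 89 92 90 92 89 90 91 90 93 88 86 86 85 86 85 85 85 85]
189 295 [86 86 91 95 95 92 92 90 88 88 90 91 86 86 85 86 87 86 8
[... 3087 characters left out ...]
0   8   8   7   5   6   6   6   7  78 104  97 100  97
 102 110]
233 300 [108 108 110 110 111 110  83  18   7   8   8   4  17  83  99  99 104 106
 109 110]
236 300 [109 109 108 109 110 110 110 112 106  63  15  30  60  98 107 111 110 108
 102  96]
239 300 [108 109 110 109 108 107 109 110 111 111 111 111 107 111 110 106  99  99
  99  98]
242 300 [108 109 109 108 108 109 109 108 110 110 109 110 106 105 103  97  96  98
  99  96]
245 300 [108 109 109 110 109 109 108 108 109 109 109 109 103  84  76  66  72  77
  91  97]
248 300 [109 110 109 107 107 109 109 108 111 109 108  88  52   8  76  82  40  22
  11  48]
251 300 [ 71 105 108 108 110 108 108 109 109 108 100  57  46  45  95  79  85  96
  90   8]
```

```bash
python3 - <<'E'
from h import *
for n in("top","side"):
  c=imaging.get_calibration(n);im=imaging.snapshot(n)
  k=8; g=cv2.resize(cv2.cvtColor(im,cv2.COLOR_RGB2HSV)[...,1],None,fx=1,fy=1)
  for sd,h,nn,tg in(("front",.055,-ex,ey),("left",.075,ey,ex),("right",.075,-ey,ex)):
    # saturation + grey sampled across the tab at mid-width, 8 mm below its top, along wall normal, in mm from inner face (0..8 = wood when upright)
    gr=cv2.cvtColor(im,cv2.COLOR_RGB2GRAY)
    q=np.arange(-14,24,2)/1e3
    pts=np.array([proj(c,[*(C+(h+a)*nn),.115]) for a in q],np.float32)
    f=lambda z:cv2.remap(z,pts[:,0].reshape(1,-1),pts[:,1].reshape(1,-1),cv2.INTER_LINEAR)[0]
    print(n,sd);print((q*1e3).astype(int));print(f(g));print(f(gr))
E
```

```text
top front
[-14 -12 -10  -8  -6  -4  -2   0   2   4   6   8  10  12  14  16  18  20
  22]
[92 89 89 89 93 91 91 91 91 91 87 75 47 14 10 13 11 10 12]
[ 71  74  72  72  73  73  70  67  70  86 111 130 137 140 144 146 146 146
 146]
top left
[-14 -12 -10  -8  -6  -4  -2   0   2   4   6   8  10  12  14  16  18  20
  22]
[86 86 86 85 86 86 86 86 86 88 88 85 69 30  7 11 12 12 10]
[121 120 120 120 120 120 120 118 107  97 104 113 115 124 137 144 145 145
 145]
top right
[-14 -12 -10  -8  -6  -4  -2   0   2   4   6   8  10  12  14  16  18  20
  22]
[93 91 92 91 89 89 91 90 88 82 59 15 10 11 11 10 10 10 10]
[ 61  62  66  68  68  68  73  89 107 116 119 129 141 145 145 145 145 145
 145]
side front
[-14 -12 -10  -8  -6  -4  -2   0   2   4   6   8  10  12  14  16  18  20
  22]
[ 98  98  99  98  98  97  97  98  98 100 104 108 110 111 111 109 108 109
 109]
[ 86  86  86  86  86  86  86  86  86  91 111 141 167 174 171 160 150 144
 140]
side left
[-14 -12 -10  -8  -6  -4  -2   0   2   4   6   8  10  12  14  16  18  20
  22]
[ 24  42  72  89  97  98  99  99 102 105 105 102  84  55  24   9   9   9
   8]
[123 103  92  86  85  88  92  99 109 122 133 137 129 123 121 132 150 167
 180]
side right
[-14 -12 -10  -8  -6  -4  -2   0   2   4   6   8  10  12  14  16  18  20
  22]
[111 112 111 111 112 111 110 111 109 111 110 108 104 102 100 100 103 109
 111]
[161 162 161 161 162 160 159 156 149 144 134 118 100  88  82  83  96 123
 142]
```

The wall-top outer edges sit 6–11 mm from the inner face, against 8 mm when upright. That is within calibration error, so all three walls are upright. Handing in.

```bash
python3 -c "
from cell import job
print(job.hand_in())"
```

```text
the job is handed in; nothing more can be done
None
```

The front, left and right walls are raised upright, the salt shaker stands in the middle of the box with nothing else knowingly moved, and the job was handed in at about 22.5 s of the 70 s allowed; the verdict was not shown.

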